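# Clear the drying rack and stand the chopping board in it

### The arm

A 7-joint arm with a two-finger parallel gripper is mounted at the origin on the work surface. World frame = base frame: x ahead of the robot, y to its left, z up, the work surface at z = 0. Lengths are in m, angles in rad, forces in N, time in s.
With the tool pointing down it reaches from about 0.4 to 0.9 m from the base axis. Payload 5.6 kg.
Tool frame: the origin (TCP) lies midway between the tips of the shut fingers; the grasp point (between the pads) lies 19 mm behind it; y points along the fingers, z is the direction in which the jaws open and shut, and the axes are right-handed (so a half turn about y gives the same grasp; the last joint's range is limited). The gripper opens to 92 mm and grips with 3 to 60 N. Pads are 20 mm wide; open, the fingers measure 128 mm over their backs; the gripper's body (75 mm by 189 mm) begins 69 mm behind the grasp point.
Start: joints at [1.135, 0.468, -0.012, 1.603, 0.006, 1.071, -0.056], TCP at [0.249, -0.601, 0.215] pointing down, gripper open.
Joint ranges: [-2.53, 2.53], [-0.31, 2.02], [-1.57, 1.55], [0.28, 2.44], [-1.29, 4.43], [0.15, 1.84], [-2.92, 2.92]. Speed limits (rad/s): [2.57, 2.57, 3.14, 3.14, 3.14, 3.14, 3.14].

### API

Orientations are given as a 3x3 rotation matrix whose columns are the frame's x, y, z axes.
In Python, from station import env, effector, solver, viewer, workorder, search_frame, tip_of gives the robot as it stands. Calls block until the motion is done:
- env.reach(position, orientation): joint-space move of the TCP to a pose.
- env.movel(position, frame=None, rate=0.15): straight line of the TCP; frame=None keeps the orientation; rate is the mean speed in m/s.
- env.goto_joints(angles): joint-space move.
- effector.release() and effector.grasp(squeeze=None): open the fingers fully, or close them until they stop; squeeze is the grip in N (None keeps the last).
- env.pause(seconds).
- solver.inverse_kinematics(position, orientation): joint angles nearest the present ones, or None.
- env.sense(): the state.
- viewer.read_camera(name): name is "side" or "top" or "wrist"; returns (picture, depth): 400x640x3 uint8, red, green, blue; 400x640 float32, m along the optical axis (not along the pixel's ray), 0 where there is no reading.
- viewer.camera_info(name): a dict with "intrinsics" (3x3 intrinsics, pixels), "eye" and "rotation" of the camera in the world; the wrist camera has in their place "T_tool_cam" (4x4, takes a point from camera to tool coordinates, whose origin is the TCP and whose axes are the tool frame's). Camera axes: x right, y up, looking along -z (the intrinsics and any distortion apply to the point x, -y, -z); pixel columns grow to the right and rows downward; lengths in m; the calibration is good to about 2 mm. The wrist camera is an equidistant fisheye: a pixel r from the principal point sees the ray r / f radians off the axis. A picture is of the moment at which its call begins: read the wrist's pose just before it. camera_info takes no time and is no camera call.
A pose or a line that the arm cannot do raises env.PlanningError and nothing moves.
- workorder.finish_job(): hands the job in, once; it reports no verdict.
Trained networks look in the newest picture that a camera, given by its name, has taken for a name from the list of things; names that differ only in an ending like _2 or _b are one class to them, and where a whole thing is asked for, a point or a joint stands for the part that bears it (a point fixed in the world has none). Each returns a list of dicts, best first, with "score" (0 to 1); they miss things now and then, are a little off and sometimes report something else, mostly with a low value. They report only what shows in the picture. A call takes as long as a camera call. They do not tell look-alikes from the thing itself.
- search_frame(camera, name): "at" ([x, y, z] in m, in world coordinates, good to about 4 mm: the middle of the surface that is visible of it).
- tip_of(camera, name): "at" ([x, y, z] in m, in world coordinates, good to about 4 mm: a listed point, or the origin of a listed thing).
The state is a dict: "t": time; "joint_positions": joint angles; "joint_velocities": joint speeds; "tau": joint torques, N m; "ee_pos": TCP position; "tcp_rot": TCP orientation; "wrist_force": force on the tool from outside, world axes, zero at the start; "moment": the same for the moment, N m; "gripper_width": finger opening in m.
Only numpy, scipy, OpenCV 4.12 (cv2) and the standard library are available. Lean on these libraries where they do the work, as an engineer would, in place of code of your own. Each camera call takes 0.05 s, during which the arm holds its last target. There are 200 camera calls.

### The job

The pot is in the way on top of the drying rack: lift it off and set it down gently, upright and wholly on the cork mat. Then take the wooden chopping board out of the green rinse stand and lower it upright into the rack's slot between the two blue slats, fully down and not poking out of the slot's ends. Let go of both, drop nothing, and leave everything else where it is.

Things in the scene. Friction and masses are not known exactly. Their poses are not given: they have to be found in the camera images.
- pot: Aluminium pot, 134 mm across the rim, 110 mm across the flat base, 85 mm high, walls 3 mm, about 0.36 kg. It stands on top of the rack at the start. Origin: centre of its underside, z up. Its wire swing handle hinges on two ears at the rim (at x = +/-74 mm, 85 mm above the underside).
- bail_grip (a point): Middle of the black grip of the pot's swing handle: a bar 12 mm thick and 70 mm long, 85 mm from the hinge line, running along this point's x axis (same as the pot's x axis). Below the black grip and to its sides the handle is 6 mm wire.
- bail (a joint): Lean of the pot's swing handle: 0 stands straight up, positive leans to the pot's -y side, stops at +/-0.5 rad. It stays where it is left, and the pot swings easily under it.
- rack: Fixed wooden drying rack: seven upright slats along its x axis, 170 mm long, 10 thick, 65 high, tops rounded, every 28 mm along y (-84 to +84 mm); slots 18 mm wide. Two blue slats (y = -56 and -28 mm) flank the slot to use, the others are brown. Origin: centre of its underside. In the last slot (y = +70 mm) stands a saucer, top 127 mm above the rack's underside.
- slot (a point): Middle of the floor of the slot between the blue slats (rack y = -42 mm, 12 mm above the rack's underside, 53 mm below the slat tops); axes as the rack's: x along the slot, y across it. The floor is the two cross rails of the rack.
- board: Wooden chopping board standing on edge in the green rinse stand, 14 mm thick (its y axis), 110 mm wide (x axis), 115 mm high, with a 36 mm wide handle tab on top in the middle, reaching to 165 mm; about 0.16 kg. Origin: middle of its lower edge, z up. Both faces are alike.
- board_tab (a point): Point in the middle of the board's handle tab, 145 mm above its lower edge, where it can be pinched across its 14 mm thickness (y axis).
- stand: Fixed green plastic rinse stand: tray 190 x 100 mm (x, y), 10 mm thick, with an upright holder 26 mm wide (y) and 134 mm long (x), 50 mm high over the drainboard, whose 18 mm wide pocket holds the board 10 mm above the drainboard. Origin: centre of its underside.
- mat: Fixed round cork mat on the drainboard, 170 mm across, 6 mm thick. Origin: centre of its underside.
- saucer: White saucer with a blue face, 120 mm across, 15 mm thick, standing on edge in the rack's last slot (leave alone). Origin: its lowest point.
- cup: Orange plastic cup, 72 mm across, 90 mm high, at the back (leave alone). Origin: centre of its underside.
- weight: Steel steam weight of the pressure cooker, 32 mm across, 40 mm high, at the back left (leave alone). Origin: centre of its underside.
- soap: Yellow washing-up bottle, 60 mm across, 130 mm high, at the back (leave alone). Origin: centre of its underside.
- spoon: Steel spoon lying on the drainboard, 170 mm long (leave alone).
Things that resemble listed ones, but are neither listed nor needed, are in the scene too. What is shaped like the pot but purple is not meant.

How it is judged:
By the outcome, as a careful person would: the job done as asked, in the order asked, and still so for the second after the job is handed in, with the robot touching nothing.
It also fails if it takes over 70 s, if anything falls off the work surface, if the arm or the gripper's body presses on something with over 40 N, if the wrist force passes 120 N, or if a joint passes its speed limit or range.

## Working session

There is one attempt and no reset: what is moved stays moved. The work goes in short steps, each a Python script; the robot and the scene stay as the last script left them, time stands still between calls to the robot, and variables do not carry over. Pictures are saved under pics/ and viewed, about 8 in all and at most 12, crops included, and the job is handed in when it is done.

```bash
ls; mkdir -p pics; cat > h.py <<'E'
import numpy as np, cv2
from station import env, effector, solver, viewer, workorder, search_frame, tip_of
def save(img,n): cv2.imwrite('pics/'+n+'.png', img[...,::-1])
def cloud(cam):
    """world points HxWx3 for side/top, plus picture"""
    s=env.sense(); pic,d=viewer.read_camera(cam); c=viewer.camera_info(cam); K=np.array(c['intrinsics'])
    v,u=np.mgrid[:d.shape[0],:d.shape[1]]
    a=(u-K[0,2])/K[0,0]; b=(v-K[1,2])/K[1,1]
    if cam=='wrist':
        r=np.hypot(a,b); k=np.where(r>1e-9,np.tan(np.minimum(r,1.5))/np.maximum(r,1e-9),1); a=a*k;b=b*k
        T=np.array(c['T_tool_cam']); R=np.array(s['tcp_rot'])
        A=R@T[:3,:3]; e=np.array(s['ee_pos'])+R@T[:3,3]
    else: A=np.array(c['rotation']); e=np.array(c['eye'])
    P=np.stack([a*d,-b*d,-d],-1)@A.T+e
    P[d<=0]=np.nan
    return pic,P
E
cat > a.py <<'E'
from h import *
np.set_printoptions(precision=4,suppress=True)
for c in('top','side'):
    pic,P=cloud(c); save(pic,c+'0'); np.save(c+'0.npy',P)
    i=viewer.camera_info(c); print(c,i)
    for n in ['pot','bail_grip','rack','slot','board','board_tab','stand','mat']:
        print(n,[(np.round(r['at'],3).tolist(),round(r['score'],2)) for r in tip_of(c,n)])
print(viewer.camera_info('wrist')); print(env.sense())
E
python3 a.py
```

```text
pics
top {'intrinsics': array([[391.4868,   0.    , 317.0614],
       [  0.    , 391.4868, 199.2659],
       [  0.    ,   0.    ,   1.    ]]), 'eye': array([0.4139, 0.0032, 1.1753]), 'rotation': array([[ 0.0132,  0.9979, -0.064 ],
       [-0.9999,  0.0135,  0.0044],
       [ 0.0053,  0.0639,  0.9979]])}
pot [([0.194, -0.317, -0.001], 0.65), ([0.582, -0.056, 0.068], 0.63), ([0.783, 0.139, -0.001], 0.57)]
bail_grip [([0.583, -0.022, 0.237], 0.6), ([0.194, -0.318, 0.169], 0.52)]
rack [([0.582, -0.021, 0.006], 0.56)]
slot [([0.574, -0.065, 0.018], 0.66)]
board [([0.579, 0.28, 0.016], 0.85)]
board_tab [([0.58, 0.28, 0.16], 0.61), ([0.73, -0.292, 0.009], 0.61)]
stand [([0.574, 0.283, 0.005], 0.81)]
mat [([0.583, -0.276, 0.003], 0.84)]
side {'intrinsics': array([[417.9761,   0.    , 307.9963],
       [  0.    , 417.9761, 196.0674],
       [  0.    ,   0.    ,   1.    ]]), 'eye': array([0.366 , 0.6556, 0.9867]), 'rotation': array([[-0.9817,  0.1578, -0.1062],
       [-0.1897, -0.7727,  0.6058],
       [ 0.0135,  0.6148,  0.7885]])}
pot [([0.192, -0.315, 0.005], 0.66), ([0.585, -0.054, 0.072]
[... 534 characters left out ...]
 -0.9654, -0.1707],
       [ 1.    , -0.0009,  0.0002, -0.0002],
       [ 0.    ,  0.    ,  0.    ,  1.    ]])}
{'t': 0.9, 'joint_positions': array([ 1.135 ,  0.4675, -0.0116,  1.6027,  0.006 ,  1.0714, -0.0563]), 'joint_velocities': array([-0.0014,  0.001 , -0.0002,  0.0012, -0.0001,  0.0008, -0.0003]), 'tau': array([  0.    , -52.0403,  -0.0122, -24.4057,  -0.0566,   0.0113,
         0.0001]), 'ee_pos': array([ 0.2487, -0.6005,  0.2146]), 'tcp_rot': array([[-0.9239, -0.    ,  0.3827],
       [-0.3827, -0.0001, -0.9239],
       [ 0.0001, -1.    ,  0.0001]]), 'wrist_force': array([-0.2258,  0.2882, -0.4265]), 'moment': array([ 0.0233,  0.0131, -0.0013]), 'gripper_width': 0.09200513723207213}
```

View pics/top0.png

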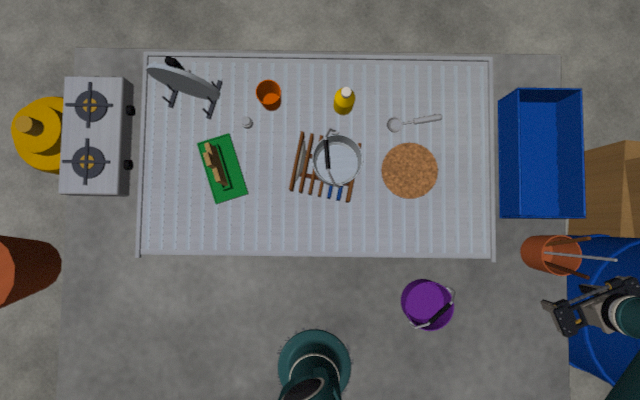

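View pics/side0.png

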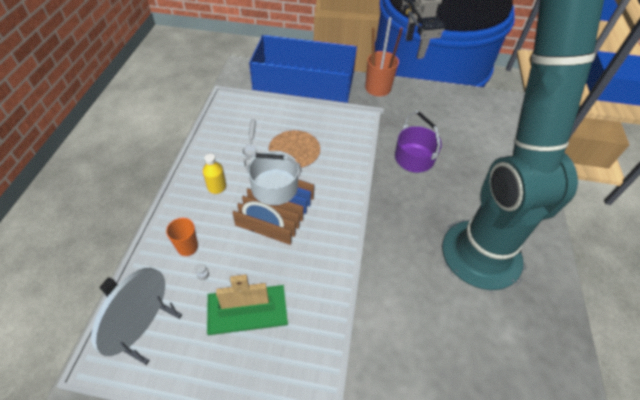

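The aluminium pot is at top px (337,160), on the rack, and side px (274,180). The purple look-alike is at top px (428,304) and is off the drainboard, so I reject it. The board is the only one, in the green stand at top px (215,165). The large grey disc at (185,80) and the steam weight at (248,123) are not needed. The mat is at top px (409,170), and the blue slats are at (335,193). Next I'll fit poses and check the choice in a crop.

```bash
cat > b.py <<'E'
from h import *
np.set_printoptions(precision=4,suppress=True)
def line(Q):
    m=np.median(Q,0); w,v=np.linalg.eigh(np.cov((Q-Q.mean(0))[:,:2].T)); a=v[:,1]; a=a*np.sign(a[0]); return len(Q),Q.mean(0),m,np.degrees(np.arctan2(a[1],a[0])),2*np.sqrt(3*w[1]), np.percentile(Q[:,2],[2,98])
for c in('top','side'):
    P=np.load(c+'0.npy'); im=cv2.imread(f'pics/{c}0.png'); hsv=cv2.cvtColor(im,cv2.COLOR_BGR2HSV); x,y,z=np.moveaxis(P,-1,0)
    box=lambda a,b,d,e,f,g:(x>a)&(x<b)&(y>d)&(y<e)&(z>f)&(z<g)
    print(c)
    print('grip',line(P[box(.5,.68,-.15,.08,.2,.27)&(im.max(-1)<70)]))
    print('mat',line(P[box(.45,.7,-.4,-.17,-.01,.03)&(hsv[...,1]>80)&(hsv[...,0]<30)]))
    print('boardtop',line(P[box(.45,.7,.2,.36,.11,.135)]))
    print('tab',line(P[box(.45,.7,.2,.36,.165,.19)]))
    print('green',line(P[box(.4,.75,.15,.4,.003,.02)&(abs(hsv[...,0].astype(int)-70)<20)&(hsv[...,1]>100)]))
    rim=P[box(.48,.7,-.16,.06,.145,.17)]
    Q=rim[:,:2]; A=np.c_[2*Q,np.ones(len(Q))]; s=np.linalg.lstsq(A,(Q**2).sum(1),rcond=None)[0]; print('rim',len(Q),s[:2],np.sqrt(s[2]+s[:2]@s[:2]))
    bl=box(.45,.72,-.2,.1,.05,.075)
    print('slats',line(P[bl&(abs(hsv[...,0].astype(int)-108)<15)&(hsv[...,1]>100)]))
    # rack tops axis-aligned search: minAreaRect
    print('rack', cv2.minAreaRect((P[bl][:,:2]*1000).astype(np.float32)))
im=cv2.imread('pics/top0.png')[115:215,190:450]
cv2.imwrite('pics/crop1.png',cv2.resize(im,None,fx=3,fy=3,interpolation=cv2.INTER_CUBIC))
E
python3 b.py
```

```text
top
grip (123, array([ 0.5862, -0.0227,  0.2412]), array([ 0.5862, -0.0232,  0.2415]), np.float64(4.535742246234931), np.float64(0.07260178518440594), array([0.2365, 0.2448]))
mat (2421, array([ 0.5798, -0.2766,  0.0125]), array([ 0.5798, -0.2764,  0.0125]), np.float64(-39.26044665908543), np.float64(0.14534848360528804), array([0.0079, 0.0174]))
boardtop (193, array([0.5748, 0.2773, 0.1278]), array([0.563 , 0.2751, 0.1303]), np.float64(18.42667200061904), np.float64(0.12676451702493327), array([0.1117, 0.1342]))
tab (96, array([0.5775, 0.2795, 0.1799]), array([0.5771, 0.2791, 0.1812]), np.float64(19.20732501413624), np.float64(0.03742227205133477), array([0.1668, 0.1852]))
green (1065, array([0.5717, 0.272 , 0.0164]), array([0.5658, 0.2678, 0.0165]), np.float64(13.15809952041633), np.float64(0.20030150423616858), array([0.012 , 0.0198]))
rim 275 [ 0.5857 -0.053 ] 0.06554020183117408
slats (65, array([ 0.5044, -0.0522,  0.0694]), array([ 0.5047, -0.0608,  0.0701]), np.float64(87.2749738937201), np.float64(0.048747265461879914), array([0.0546, 0.0743]))
rack ((580.17138671875, -24.247
[... 551 characters left out ...]
76938083821492), array([0.1109, 0.1341]))
tab (158, array([0.5774, 0.2843, 0.1781]), array([0.577 , 0.2846, 0.1801]), np.float64(17.559822728619196), np.float64(0.035967868992718345), array([0.1656, 0.1841]))
green (1479, array([0.5718, 0.2948, 0.0164]), array([0.5654, 0.3004, 0.0163]), np.float64(21.081416023866062), np.float64(0.21519596177871952), array([0.0129, 0.0197]))
rim 374 [ 0.587  -0.0513] 0.06572734004892875
slats (207, array([ 0.5184, -0.0365,  0.0649]), array([ 0.512 , -0.0379,  0.0669]), np.float64(51.10929106237811), np.float64(0.1499627464786265), array([0.0506, 0.0742]))
rack ((581.7382202148438, -21.194580078125), (178.22259521484375, 171.2618865966797), 79.03582763671875)
```

View pics/crop1.png

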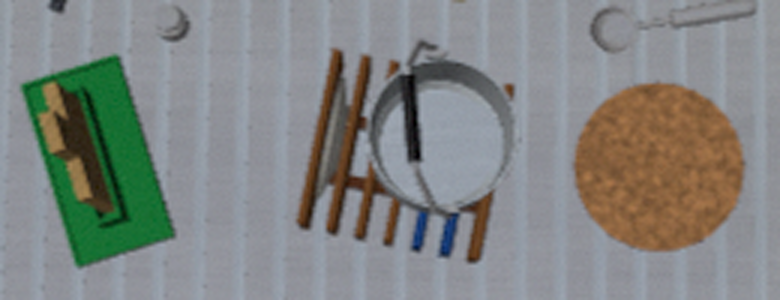

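The crop shows the aluminium pot on the rack, with its black grip at px (410,118) leaning to +y. The two blue slats sit below it at (418,230) and (449,235). The board is at (75,145) and the mat at (660,165). I'll go above the grip and look.

```bash
cat >> h.py <<'E'
def down(yaw):
    """tool pointing down; bar/board x axis at yaw, jaws open across it"""
    z=np.array([np.sin(yaw),-np.cos(yaw),0]); y=np.array([0,0,-1.]); return np.stack([np.cross(y,z),y,z],1)
E
python3 - <<'E'
from h import *
np.set_printoptions(precision=4,suppress=True)
s=env.sense(); p=s['ee_pos']
env.movel([p[0],p[1],.40],rate=.25)
env.reach([.586,-.0225,.38],down(np.radians(4.5)))
pic,P=cloud('wrist'); save(pic,'w1')
x,y,z=np.moveaxis(P,-1,0)
m=(x>.5)&(x<.68)&(y>-.15)&(y<.08)&(z>.21)&(z<.27)&(pic.max(-1)<70)
Q=P[m]; print(len(Q),Q.mean(0),cv2.minAreaRect((Q[:,:2]*1000).astype(np.float32)),np.percentile(Q[:,2],[5,95]))
print([ (r['at'],r['score']) for r in tip_of('wrist','bail_grip')])
s=env.sense();print(s['t'],s['ee_pos'],s['joint_positions'])
E
```

```text
690 [ 0.5851 -0.0228  0.2411] ((569.9251098632812, -25.60195541381836), (98.3421859741211, 16.3938045501709), 10.419326782226562) [0.2386 0.243 ]
[([0.5801, -0.0232, 0.2353], 0.72)]
4.275 [ 0.5861 -0.0235  0.3799] [ 0.3989  0.2929 -0.5308  1.5189  0.1499  1.3706 -1.637 ]
```

View pics/w1.png

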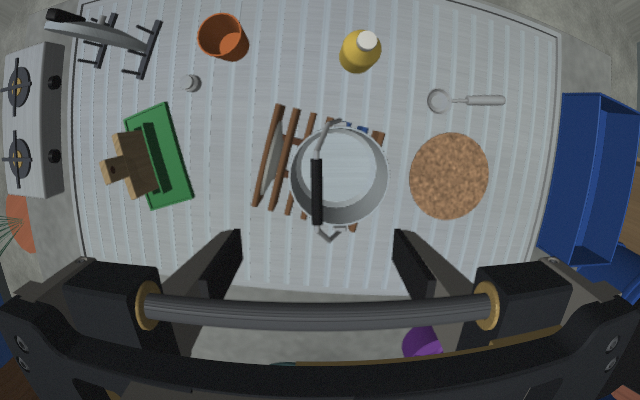

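The wrist view shows the grip at px (317,192), between the open fingers, and the estimates agree. I'll grasp and lift.

```bash
cat > fit.py <<'E'
from h import *
np.set_printoptions(precision=4,suppress=True)
def rim(cam,cx,cy,zlo,zhi,r=.085):
    """pot rim: points within 6 mm of the local top, circle + plane fit"""
    pic,P=cloud(cam); Q=P.reshape(-1,3); m=(np.hypot(Q[:,0]-cx,Q[:,1]-cy)<r)&(Q[:,2]>zlo)&(Q[:,2]<zhi); Q=Q[m]
    s=np.linalg.lstsq(np.c_[2*Q[:,:2],np.ones(len(Q))],(Q[:,:2]**2).sum(1),rcond=None)[0]
    c=s[:2]; d=np.hypot(*(Q[:,:2]-c).T); k=(d>.055)&(d<.072); Q=Q[k]
    pl=np.linalg.lstsq(np.c_[Q[:,:2]-c,np.ones(len(Q))],Q[:,2],rcond=None)[0]
    print(cam,'rim',len(Q),c,np.sqrt(s[2]+c@c),'plane',pl); return pic
E
python3 - <<'E'
from fit import *
R=down(np.radians(4.5))
env.movel([.5855,-.0225,.2166],R,rate=.12)
effector.grasp(30)
s=env.sense();print(s['t'],s['gripper_width'],s['wrist_force'],s['ee_pos'])
env.movel([.5855,-.0225,.232],rate=.03)
env.movel([.5855,-.0225,.36],rate=.12)
env.pause(.4)
s=env.sense();print(s['t'],s['gripper_width'],s['wrist_force'],s['moment'],s['ee_pos'])
save(rim('top',.586,-.052,.275,.315),'t2'); save(rim('side',.586,-.052,.275,.315),'s2')
E
python3 -c "
import cv2,numpy as np
a=cv2.imread('pics/t2.png')[90:240,240:400];b=cv2.imread('pics/s2.png')[60:260,160:380]
f=lambda i:cv2.resize(i,(400,400));cv2.imwrite('pics/c2.png',np.hstack([f(a),f(b)]))"
```

```text
6.9833 0.010881336448646495 [-0.3431  0.3773  0.6801] [ 0.5855 -0.0225  0.2166]
9.2667 0.010765021667095812 [-0.2182  0.4652 -3.9047] [ 0.2058  0.0614 -0.0202] [ 0.5855 -0.0225  0.3598]
top rim 0 [ 0.5748 -0.0072] 0.021612444513507068 plane [0. 0. 0.]
side rim 819 [ 0.5865 -0.0491] 0.06524610416378288 plane [0.0123 0.0243 0.289 ]
```

View pics/c2.png

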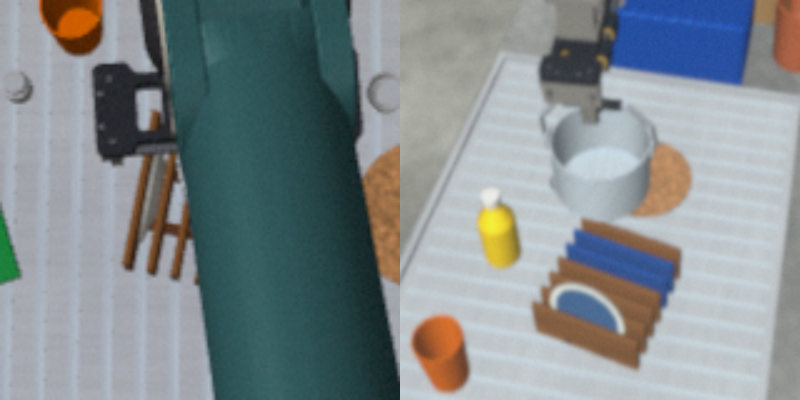

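The pot hangs level (tilt about 0.02 rad) under the fingers, at crop px (600,165). I'll carry it to the mat and lower it until contact.

```bash
python3 - <<'E'
from fit import *
X,Y=.579,-.250
env.movel([X,Y,.36],rate=.12)
env.movel([X,Y,.185],rate=.12)
env.pause(.5)
rim('side',X+.001,Y-.027,.105,.14)
f0=env.sense()['wrist_force'][2]; z=.168
env.movel([X,Y,z],rate=.05)
while z>.150:
    z-=.0015; env.movel([X,Y,z],rate=.02); env.pause(.1); f=env.sense()['wrist_force'][2]
    if f-f0>2.4: break
print('contact',z,f0,f)
rim('side',X+.001,Y-.027,.08,.115)
effector.release(); env.pause(.2)
env.movel([X,Y,.36],rate=.15)
s=env.sense();print(s['t'],s['wrist_force'])
save(rim('side',X+.001,Y-.027,.08,.115),'s3')
# go above board
env.reach([.5775,.280,.36],down(np.radians(19)))
pic,P=cloud('wrist'); save(pic,'w3'); np.save('w3.npy',P)
pic=rim('top',X+.001,Y-.027,.08,.115); save(pic,'t3'); np.save('t3.npy',cloud('top')[1])
Q=P.reshape(-1,3); Q=Q[(np.hypot(Q[:,0]-.577,Q[:,1]-.28)<.06)&(Q[:,2]>.174)&(Q[:,2]<.195)]
print(len(Q),Q.mean(0),cv2.minAreaRect((Q[:,:2]*1000).astype(np.float32)))
print([(r['at'],r['score']) for r in tip_of('wrist','board_tab')]); s=env.sense(); print(s['t'],s['ee_pos'],s['joint_positions'])
E
python3 -c "
import cv2,numpy as np
a=cv2.imread('pics/t3.png')[100:230,270:470];b=cv2.imread('pics/w3.png')
f=lambda i:cv2.resize(i,(640,300) if i.shape[0]>200 else (462,300));cv2.imwrite('pics/c3.png',np.vstack([np.hstack([f(a),np.zeros((300,178,3),'uint8')]),f(b)]))"
```

```text
side rim 443 [ 0.5805 -0.2767] 0.06537556001027883 plane [0.0051 0.0044 0.1169]
contact 0.1575 -4.6316149329085965 0.46162790482788196
side rim 392 [ 0.581  -0.2767] 0.0653981161728709 plane [0.0113 0.0087 0.0907]
19.5083 [-0.0535  0.3304  0.8563]
side rim 402 [ 0.5808 -0.2767] 0.06559128589091531 plane [0.0038 0.0189 0.0909]
top rim 345 [ 0.5793 -0.2783] 0.06539014818873135 plane [0.008  0.0198 0.0934]
363 [0.5798 0.2821 0.1813] ((579.41748046875, 281.8234558105469), (34.61088180541992, 12.820345878601074), 18.636404037475586)
[([0.5767, 0.2798, 0.1613], 0.91), ([0.5903, 0.048, 0.013], 0.46)]
21.675 [0.578  0.2791 0.3599] [ 0.0441  0.4781 -0.8074  1.4005  0.3438  1.4072 -2.003 ]
```

View pics/c3.png

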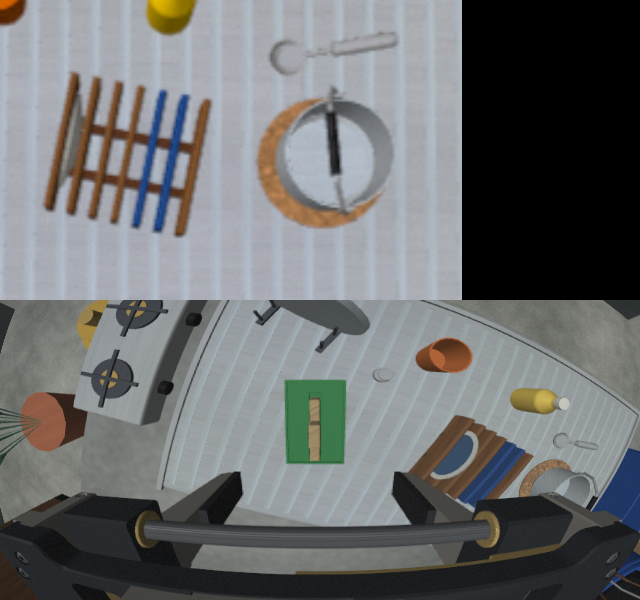

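The pot stands on the mat, upright; its base is at about (0.580,-0.277) against a mat centre of (0.580,-0.277). The top crop's sideways shift is parallax. The board and tab are at px (315,430), centred under the tool. Next I'll fit the slot from the unobstructed top view, then grasp and lift the board.

```bash
cat > slot.py <<'E'
from h import *
np.set_printoptions(precision=4,suppress=True)
def slot(P,im,rgb=True):
    hsv=cv2.cvtColor(im,cv2.COLOR_RGB2HSV).astype(int); x,y,z=np.moveaxis(P,-1,0)
    base=(x>.45)&(x<.72)&(y>-.16)&(y<.1)
    tops=base&(z>.062)&(z<.078)
    bl=tops&(abs(hsv[...,0]-108)<18)&(hsv[...,1]>100)&(y<-.01)
    r=cv2.minAreaRect((P[tops][:,:2]*1000).astype(np.float32)); print('rack rect',r)
    B=P[bl][:,:2]
    # yaw maximising the split into two slats, then the centres
    best=None
    for a in np.radians(np.arange(-15,-6,.25)):
        v=B@[-np.sin(a),np.cos(a)]; t=np.median(v); lo,hi=v[v<t],v[v>=t]; c=lo.std()+hi.std()
        if best is None or c<best[0]: best=(c,a,(lo.mean()+hi.mean())/2,hi.mean()-lo.mean())
    c,a,vm,gap=best; u=B@[np.cos(a),np.sin(a)]; um=(np.percentile(u,1)+np.percentile(u,99))/2
    print('blue n',len(B),'yaw',np.degrees(a),'gap',gap,'spread',c,'len',np.ptp(u),'slot',um*np.array([np.cos(a),np.sin(a)])+vm*np.array([-np.sin(a),np.cos(a)]))
E
python3 - <<'E'
from slot import *
for n in 't3','w3':
    slot(np.load(n+'.npy'),cv2.imread(f'pics/{n}.png')[...,::-1].copy())
pic,P=cloud('side'); slot(P,pic)
print([(r['at'],r['score']) for r in tip_of('side','slot')])
R=down(np.radians(18.8))
env.movel([.579,.2808,.20],R,rate=.15)
env.movel([.579,.2808,.142],R,rate=.08)
effector.grasp(35); s=env.sense(); print(s['gripper_width'],s['wrist_force'],s['ee_pos'])
env.movel([.579,.2808,.21],rate=.05)
env.movel([.579,.2808,.30],rate=.12)
s=env.sense(); print(s['t'],s['gripper_width'],s['wrist_force'],s['moment'])
yaw=-10.9
env.reach([.575,-.063,.30],down(np.radians(yaw)))
pic,P=cloud('wrist'); save(pic,'w4'); slot(P,pic); np.save('w4.npy',P)
pic,P=cloud('side'); save(pic,'s4'); np.save('s4.npy',P); print([(r['at'],r['score']) for r in tip_of('wrist','slot')])
s=env.sense(); print(s['t'],s['ee_pos'],s['joint_positions'])
E
python3 -c "
import cv2,numpy as np
a=cv2.imread('pics/w4.png');b=cv2.imread('pics/s4.png')[80:280,170:390]
cv2.imwrite('pics/c4.png',np.hstack([cv2.resize(a,(480,300)),cv2.resize(b,(320,300))]))"
```

```text
rack rect ((580.1558227539062, -24.154747009277344), (178.14979553222656, 170.46595764160156), 79.23121643066406)
blue n 305 yaw -10.75 gap 0.02788737342432732 spread 0.004144887826351857 len 0.17008820534603325 slot [ 0.5709 -0.0633]
rack rect ((580.9046020507812, -21.856155395507812), (179.0363006591797, 170.63824462890625), 79.4386215209961)
blue n 1065 yaw -10.5 gap 0.02623455566128107 spread 0.00873167343628209 len 0.1683205856911063 slot [ 0.5738 -0.0602]
rack rect ((581.347900390625, -22.300689697265625), (180.218017578125, 171.7331085205078), 79.25884246826172)
blue n 461 yaw -11.0 gap 0.027525807402718497 spread 0.006374563626046614 len 0.16677169508635725 slot [ 0.571  -0.0611]
[([0.5718, -0.0646, 0.0196], 0.68)]
0.014005131036346758 [0.7168 0.2466 0.0829] [0.579  0.2809 0.142 ]
27.4333 0.013612423131625459 [-0.2657 -0.7059 -1.9952] [-0.0473  0.0294  0.0091]
rack rect ((580.36572265625, -23.129165649414062), (177.69400024414062, 170.59979248046875), 79.16405487060547)
blue n 829 yaw -6.25 gap 0.014800697883807157 spread 0.012868292576566416 len 0.1585544921719878 slot [ 0.5788 -0.0751]
[([0.7123, 0.2123, 0.0057], 0.37), ([0.5749, -0.2498, 0.1755], 0.25)]
28.8833 [ 0.5752 -0.0611  0.3   ] [ 0.6013  0.3645 -0.7105  1.6484  0.2493  1.2217 -1.9205]
```

View pics/c4.png

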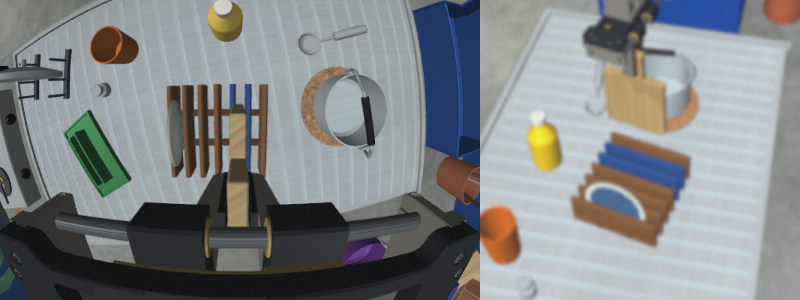

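The board is held upright, at wrist px (238,150), and lines up with the slot between the blue slats at (232,90) and (250,90). I'll drop to just above the slats and measure the board against the slat comb with the same camera.

```bash
cat > rel.py <<'E'
from h import *
np.set_printoptions(precision=4,suppress=True)
def rel(cam,bx,by,zb,name=None):
    """slat comb phase -> slot line, board plane, both in one camera; v is across the rack, u along"""
    pic,P=cloud(cam)
    if name: save(pic,name)
    hsv=cv2.cvtColor(pic,cv2.COLOR_RGB2HSV).astype(int); x,y,z=np.moveaxis(P,-1,0)
    base=(x>.45)&(x<.72)&(y>-.16)&(y<.1)&(hsv[...,1]>90)
    T=P[base&(z>.0675)&(z<.076)][:,:2]; best=(0,)
    for a in np.radians(np.arange(-13,-8.5,.1)):
        m=np.exp(2j*np.pi*(T@[-np.sin(a),np.cos(a)])/.028).mean()
        if abs(m)>best[0]: best=(abs(m),a,np.angle(m)/(2*np.pi)*.028)
    q,a,ph=best; e=np.array([np.cos(a),np.sin(a)]); n=np.array([-np.sin(a),np.cos(a)])
    v0=np.array([.5718,-.0635])@n; vs=ph+.014+.028*np.round((v0-ph-.014)/.028)
    u=T@e; print(cam,'comb',len(T),'q',round(q,3),'yaw',np.degrees(a),'slot v',vs,'expected',v0,'u ends',np.percentile(u,[.5,99.5]))
    m=(hsv[...,0]>8)&(hsv[...,0]<28)&(hsv[...,1]>40)&(pic.max(-1)>90)&(z>zb-.01)&(z<zb+.155)&(np.hypot(x-bx,y-by)<.075)
    B=P[m]; U=B[:,:2]@e; V=B[:,:2]@n
    body=(B[:,2]<zb+.108)
    print(' board n',len(B),'u range',np.percentile(U[body],[1,99]),'u mid',np.percentile(U[body],[1,99]).mean()-np.mean(np.percentile(u,[.5,99.5])))
    for lo in np.arange(zb,zb+.15,.03):
        k=(B[:,2]>=lo)&(B[:,2]<lo+.03)
        if k.sum()>15:
            s=np.polyfit(U[k],V[k],1); print('  z%.3f n%d v-slot: p5 %.4f med %.4f p95 %.4f slope %.3f zmin %.4f'%(lo,k.sum(),*(np.percentile(V[k],[5,50,95])-vs),s[0],B[k,2].min()))
E
python3 - <<'E'
from rel import *
x,y=.5718,-.0635
R=down(np.radians(-10.8))
env.movel([x,y,.215],R,rate=.12); env.pause(.3)
s=env.sense(); print(s['t'],s['ee_pos'],s['wrist_force'])
for c in('side','wrist'): rel(c,x,y,.215-.126,c[0]+'5')
E
```

```text
30.0417 [ 0.5721 -0.0635  0.2155] [-0.04    0.833  -3.1587]
side comb 721 q 0.767 yaw -10.700000000000008 slot v 0.04499642001775825 expected 0.043768258096953554 u ends [0.4907 0.6545]
 board n 1179 u range [0.5193 0.6255] u mid -0.00015193713326921987
  z0.089 n192 v-slot: p5 0.0037 med 0.0061 p95 0.0082 slope 0.011 zmin 0.0933
  z0.119 n280 v-slot: p5 0.0037 med 0.0062 p95 0.0084 slope 0.012 zmin 0.1191
  z0.149 n294 v-slot: p5 0.0035 med 0.0062 p95 0.0083 slope 0.014 zmin 0.1490
  z0.179 n347 v-slot: p5 -0.0026 med 0.0056 p95 0.0079 slope 0.032 zmin 0.1790
  z0.209 n59 v-slot: p5 -0.0007 med 0.0059 p95 0.0195 slope 0.821 zmin 0.2093
wrist comb 6478 q 0.839 yaw -10.500000000000009 slot v 0.040712248227750006 expected 0.041765586846098865 u ends [0.4935 0.6586]
 board n 1385 u range [0.6277 0.6289] u mid 0.05222908016871308
  z0.179 n1341 v-slot: p5 -0.0041 med 0.0018 p95 0.0075 slope -0.006 zmin 0.1822
  z0.209 n31 v-slot: p5 0.0072 med 0.0076 p95 0.0212 slope -1.417 zmin 0.2109
```

```bash
cat > desc.py <<'E'
from rel import *
def descend(x,y,yaw,z0,zend,lim=6,step=.004):
    R=down(np.radians(yaw)); env.movel([x,y,z0],R,rate=.06); env.pause(.2); f0=env.sense()['wrist_force']; z=z0
    while z>zend:
        z=max(z-(step if z>.152 else .0015),zend); env.movel([x,y,z],R,rate=.05); s=env.sense(); d=s['wrist_force']-f0
        if np.linalg.norm(d)>lim or z<=zend: print('z',z,'dF',d,'M',s['moment'],'ee',s['ee_pos'],'t',s['t'])
        if np.linalg.norm(d)>lim: return z
    return z
E
python3 - <<'E'
from desc import *
n=np.array([.187,.982]); p=np.array([.5718,-.0635])-.0004*n
print(descend(*p,-11.1,.215,.142))
E
```

```text
z 0.142 dF [-2.1435 -0.7782 13.7952] M [ 0.1219  1.0369 -0.0534] ee [ 0.5723 -0.0637  0.1438] t 36.0917
0.142
```

It reached the floor at the expected height (0.144) with only slight lateral force. I'll unload, release, withdraw and check.

```bash
python3 - <<'E'
from desc import *
from fit import rim
p=env.sense()['ee_pos']
env.movel([.5717,-.0639,.1435],rate=.03); env.pause(.2); print(env.sense()['wrist_force'])
effector.release(); env.pause(.2)
env.movel([.5717,-.0639,.32],rate=.12)
s=env.sense(); print(s['t'],s['wrist_force'],s['gripper_width'])
rel('side',.5718,-.0635,.075,'s6')
rel('wrist',.5718,-.0635,.075,'w6')
env.reach([.45,.30,.40],down(0)) 
pic,P=cloud('top'); save(pic,'t6')
x,y,z=np.moveaxis(P,-1,0); Q=P[(np.hypot(x-.572,y+.063)<.08)&(z>.16)]; print('tab top',len(Q),Q.mean(0),np.percentile(Q[:,2],95))
rim('top',.58,-.277,.08,.115); rim('side',.58,-.277,.08,.115)
print(env.sense()['t'])
E
python3 -c "
import cv2,numpy as np
a=cv2.imread('pics/t6.png')[40:220,130:490];b=cv2.imread('pics/s6.png')[80:280,120:390];c=cv2.imread('pics/w6.png')
cv2.imwrite('pics/c6.png',np.vstack([cv2.resize(a,(560,280)).copy() if 0 else np.hstack([cv2.resize(a,(400,300)),cv2.resize(b,(400,300))]),cv2.resize(c[60:260,120:480],(800,300))[:300]]))"
```

```text
[-0.3433 -0.2183  5.658 ]
39.575 [-0.4052 -0.5089  0.6514] 0.09212530162501896
side comb 715 q 0.746 yaw -10.700000000000008 slot v 0.04514378721901334 expected 0.043768258096953554 u ends [0.4907 0.6549]
 board n 1029 u range [0.5159 0.6272] u mid -0.001254288985441776
  z0.075 n251 v-slot: p5 0.0032 med 0.0056 p95 0.0076 slope 0.005 zmin 0.0750
  z0.105 n335 v-slot: p5 -0.0038 med 0.0052 p95 0.0076 slope -0.000 zmin 0.1050
  z0.135 n113 v-slot: p5 -0.0022 med 0.0052 p95 0.0076 slope 0.015 zmin 0.1351
  z0.165 n110 v-slot: p5 -0.0059 med 0.0041 p95 0.0071 slope 0.007 zmin 0.1667
wrist comb 4553 q 0.842 yaw -10.800000000000008 slot v 0.04390437968642328 expected 0.04476939525884567 u ends [0.4911 0.6576]
 board n 2074 u range [0.5144 0.6331] u mid -0.0006166770240667585
  z0.105 n568 v-slot: p5 -0.0051 med 0.0010 p95 0.0075 slope -0.001 zmin 0.1156
  z0.165 n462 v-slot: p5 -0.0053 med 0.0009 p95 0.0078 slope 0.007 zmin 0.1804
tab top 85 [ 0.5695 -0.0634  0.1816] 0.18528568008663931
top rim 334 [ 0.5792 -0.2783] 0.06540654370095406 plane [-0.0041  0.0151  0.0937]
side rim 0 [0. 0.] 0.0 plane [0. 0. 0.]
41.2833
```

View pics/c6.png

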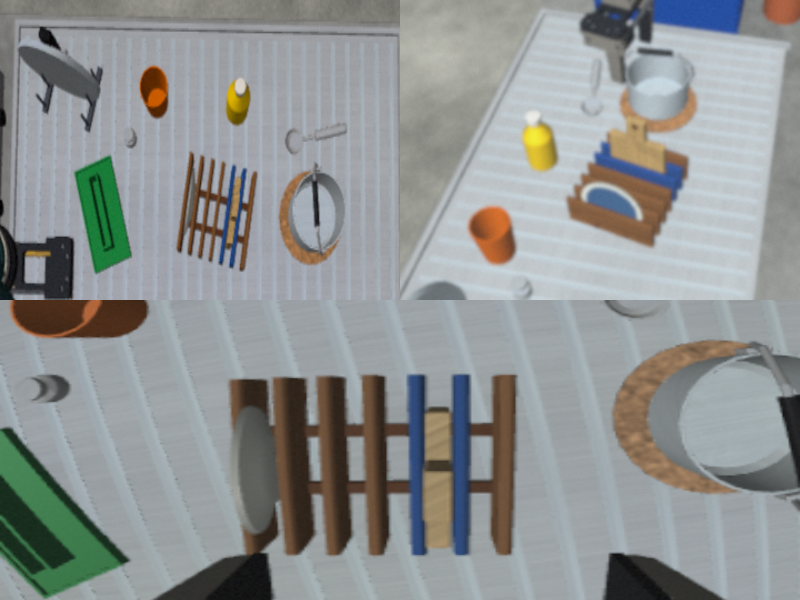

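The board stands between the blue slats at wrist-crop px (438,480), inside the slot's ends. The pot is on the mat, and everything else is where it was. Handing in.

```bash
python3 -c "
from h import *
s=env.sense(); print(s['t'],s['wrist_force'],s['joint_velocities'].round(3)); print(workorder.finish_job())"
```

```text
41.2833 [0.11957888 0.27750013 0.22962614] [-0.003 -0.003 -0.009 -0.001 -0.002 -0.001 -0.001]
the job is handed in; nothing more can be done
None
```

I moved the pot onto the cork mat, lowered the board into the blue slot and let go of both. I handed the job in at about 41 s on the robot's clock, with the arm clear of everything.

**Pot:** I lifted the aluminium pot by its swing-handle grip and lowered it until the wrist force showed contact. Its centre measures about 1–2 mm from the mat centre, and its rim is level to about 0.02 rad.

**Board:** I lowered it until it met the floor of the slot, with about 14 N at contact.
- **Height:** the tab top measures about 0.182 m, against 0.183 m expected when fully down.
- **Along the slot:** it is centred to about 1 mm, so roughly 30 mm inside each end.
- **Across the slot:** it stands upright, within about 2 mm of the middle.

**Checks that failed or disagreed:**
- **Slot offset:** before insertion the side and wrist cameras differed by about 2.5 mm. Afterwards the side camera puts the board about 1.5 mm to one side of the middle, and the wrist camera about 1 mm to the other. The board went in with little sideways force.
- **Pot rim:** the last side-camera fit found no points, probably because the arm blocked the view. The final pot check therefore rests on the top camera, which agrees with the side-camera fit taken just after release.

In the last pictures I saw nothing else moved; I judged that by eye and did not measure it.

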